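# Lock the capsule plate on the filling machine

### The arm

A 6-joint arm with a two-finger parallel gripper is mounted at the origin on the work surface. World frame = base frame: x ahead of the robot, y to its left, z up, the work surface at z = 0. Lengths are in m, angles in rad, forces in N, time in s.
With the tool pointing down it reaches from about 0.35 to 0.975 m from the base axis. Payload 4.9 kg.
Tool frame: the origin (TCP) lies midway between the tips of the shut fingers; the grasp point (between the pads) lies behind it (manip.grasp_offset is the y of the grasp point in the tool frame, in m); y points along the fingers, z is the direction in which the jaws open and shut, and the axes are right-handed (so a half turn about y gives the same grasp; the last joint's range is limited). The gripper opens to 85 mm and grips with 20 to 120 N. Pads are 22 mm wide; open, the fingers measure 114 mm over their backs; the gripper's body (76 mm by 85 mm) begins 54 mm behind the grasp point. The pads swing forward as they close: fully open they stand 13 mm farther back than shut.
Start: joints at [-1.303, 0.053, 1.613, -0, 1.476, -0.119], TCP at [0.236, -0.579, 0.231] pointing down, gripper open.
Joint ranges: [-3.01, 3.01], [-1.01, 2.22], [0.06, 2.58], [-1.02, 4.17], [0.09, 2.62], [-3.14, 3.14]. Speed limits (rad/s): [2.57, 2.57, 3.14, 3.14, 3.14, 3.14].

### API

Orientations are given as a unit quaternion [w, x, y, z].
In Python, from plant import manip gives the robot as it stands. The module is installed in compiled form; this text tells all that it offers.
- The arm moves only by the shell command python3 -m jog 'ROWS'. ROWS is a JSON object of lists of equal length, an entry for each row: "offset": the shift along the world's x, y, z in units of 50 mm (1.0 is 50 mm), a list of three; "angular": the turn, a rotation vector about the world's x, y, z in units of 6 degrees (1.0 is 6 degrees), a list of three; "jaw": the finger opening in mm, from 0 to 85.4. In form: {"offset": [[tx, ty, tz], ...], "angular": [[ax, ay, az], ...], "jaw": [jaw, ...]}. A call has 1 to 12 rows; each row shifts and turns the commanded pose from where the row before left it; what a row does not reach is not made up. A row lasts 1/10 s, in which the tool goes at most 50 mm and 8.59 degrees, less where a joint would pass 70% of its speed; a pose out of reach is approached as far as the arm can. A call is refused whole if a number of a shift passes 1 or a number of a turn 1, either way. A call with a gripper value outside its range is refused whole. The fingers move at their own pace and stop on an object; the grip force is fixed at half the most. Time passes only in rows, so rows that do not move let the fingers close. It gives the time, the measured TCP pose, the force and the opening at its end, in the units of the state.
- manip.state(): the state, without advancing time (a new reading comes with each control period).
- manip.grab_frame(name): name is "side" or "top"; returns the picture (384x512x3 uint8, blue, green, red); there is no depth.
- manip.camera_model(name): a dict with "fx", "fy", "cx", "cy" (pixels), "rvec" (rotation vector, rad) and "tvec" (3), from world to camera coordinates, as OpenCV has them. Camera axes: x right, y down, z forward; pixel columns grow to the right and rows downward; lengths in m; the calibration is good to about 2 mm. A picture is of the moment at which its call begins. camera_model takes no time and is no camera call.
- manip.job_done(): hands the job in, once; it reports no verdict.
The state is a dict: "time": time; "joint_pos": joint angles; "joint_vel": joint speeds; "joint_efforts": joint torques, N m; "tool_pos": TCP position; "tool_rot": TCP orientation; "contact_force": force on the tool from outside, world axes, zero at the start; "ft_torque": the same for the moment, N m; "gripper_width": opening from 0.0 (shut) to 1.0 (fully open).
Only numpy, scipy, OpenCV 4.12 (cv2) and the standard library are available. Lean on these libraries where they do the work, as an engineer would, in place of code of your own. Each camera call takes 0.05 s, during which the arm holds its last target.

### The job

Lock the capsule filling machine: turn the blue slotted disc by its upright steel pegs until its slot lines up with the sliding steel bar, then push the bar by its red tab through the disc until the tab is fully home against the guide. Only push with the fingers: do not lift the bar, and leave the beaker, the jar and the red scoop where they stand.

Things in the scene. Friction and masses are not known exactly. Their poses are not given: they have to be found in the camera images.
- filler: capsule filling machine fixed to the table: light grey base 210 (x) x 360 (y) mm, deck 30 mm above the table; origin on the table under the base's centre, x away from the robot's side, y the way the bar is pushed, z up. The lock runs along y at x = -50 mm, the disc's axis at y = +100 mm. A flat plate of blue capsules (tops 47 mm above the table) covers x +7 to +93 mm
- guide (a point): middle of the tail-side top edge of the aluminium roofed guide, 52 mm above the table, at x = -50, y = 0 mm of the filler; its 31 mm wide roof runs 46 mm on towards the disc, and an open channel (walls 41 mm above the table) runs 170 mm back under the bar. Beyond the disc a like keeper stands at y = +152 to +166 mm of the filler, 52 mm high. Axes as the filler's
- lock_disc (a joint): angle of the disc on its upright axis (rad), growing anticlockwise from above. The slot lines up with the bar at 0 and equally at 3.14; stops lie 0.12 beyond either; it starts between 0.5 and 2.64. It stays where it is left; turning takes about 4 N at a peg. The bar (18 mm wide) enters the 25 mm slot only within about 0.09 rad of those values
- disc_hub (a point): centre of the blue disc's top face, 54 mm above the table; disc 90 mm diameter, with an open slot 25 mm wide right across it along this point's y axis. Two upright steel pegs, 10 mm diameter, rise 30 mm above the top face (to 84 mm above the table) at x = +33 and -33 mm of this frame, which turns with the disc
- bar_nose (a point): tip of the loose flat steel bar (18 mm wide, 10 mm thick, 182 mm long, about 0.25 kg), half-way up its thickness; y is the pushing direction. At first it is 11 to 31 mm short of the disc; fully home it is at y = +172 mm of the filler, 6 mm out of the keeper
- bar_tab (a point): middle of the back face (the one to push) of the red tab at the bar's tail, 63 mm above the table; tab 36 mm wide (x), 10 mm thick (y), from 45 to 82 mm above the table; pushed along +y. It slides easily (1 to 3 N). Fully home its front face meets the guide, and this point is 10 mm short of guide along y
- beaker: loose glass beaker, 68 mm diameter, 90 mm high, origin under its centre; leave alone
- jar: loose white jar with blue lid, 60 mm diameter, 75 mm high, origin under its centre; leave alone
- scoop_grip (a point): handle middle of the loose red scoop, 180 mm long, lying on the table between the machine and the robot along its own x; leave alone
Things that resemble listed ones, but are neither listed nor needed, are in the scene too. What is meant by the part that bears bar_nose is not green, and is the larger of those in its own colour.

How it is judged:
By the outcome, as a careful person would: the job done as asked, in the order asked, and still so for the second after the job is handed in, with the robot touching nothing.
It also fails if it takes over 54 s, if anything falls off the work surface, if the arm or the gripper's body presses on something with over 40 N, if the wrist force passes 120 N, or if a joint passes its speed limit or range.

## Working session

There is one attempt and no reset: what is moved stays moved. The work goes in short steps, Python scripts to look and compute and a shell command to move; the robot and the scene stay as the last step left them, time stands still between calls to the robot, and variables do not carry over. Pictures are saved under pics/ and viewed, and the job is handed in when it is done.

```bash
mkdir -p pics
cat > h.py <<'E'
import numpy as np, cv2
from plant import manip
def P(c):
    m=manip.camera_model(c); K=np.array([[m['fx'],0,m['cx']],[0,m['fy'],m['cy']],[0,0,1.]])
    return K,np.array(m['rvec'],float).ravel(),np.array(m['tvec'],float).ravel()
def ray(c,u,v,z):
    K,r,t=P(c); R=cv2.Rodrigues(r)[0]; d=R.T@np.linalg.inv(K)@[u,v,1.]; o=-R.T@t
    return o+d*(z-o[2])/d[2]
def proj(c,p):
    K,r,t=P(c); return cv2.projectPoints(np.array(p,float).reshape(-1,1,3),r,t,K,None)[0].reshape(-1,2)
def snap(c,n):
    im=manip.grab_frame(c); cv2.imwrite(f'pics/{n}.png',im); return im
def crop(n,u0,v0,u1,v1,s,o):
    im=cv2.imread(f'pics/{n}.png')[v0:v1,u0:u1]; cv2.imwrite(f'pics/{o}.png',cv2.resize(im,None,fx=s,fy=s,interpolation=cv2.INTER_CUBIC))
E
python3 - <<'E'
from h import *
snap('top','t0');snap('side','s0')
print(manip.state(),manip.grasp_offset)
for c in('top','side'):
    K,r,t=P(c);R=cv2.Rodrigues(r)[0];print(c,K[0,0],-R.T@t,R)
E
```

```text
{'time': 0.1, 'joint_pos': array([-1.30300275e+00,  5.32664183e-02,  1.61414700e+00, -3.94641869e-05,
        1.47603906e+00, -1.19010391e-01]), 'joint_vel': array([ 2.91647831e-03, -5.35037718e-04, -2.62667552e-03,  6.45798321e-04,
       -1.01469438e-04,  4.32027821e-05]), 'joint_efforts': array([-1.52610623e-04, -3.94904995e+01, -3.71363640e+01, -2.21184018e-04,
        3.92855087e-03,  2.20145847e-05]), 'tool_pos': array([ 0.23560094, -0.57827635,  0.23020691]), 'tool_rot': array([ 0.13584343, -0.13596887,  0.69457766, -0.69326827]), 'contact_force': array([0.25693884, 0.53677864, 0.17851371]), 'ft_torque': array([ 0.02982292,  0.01558118, -0.02808589]), 'gripper_width': 0.9963516545818301} -0.0187
top 460.6629512624008 [0.37443854 0.0308941  1.24938729] [[ 0.01952326 -0.99974183  0.01162354]
 [-0.98808423 -0.02106825 -0.15246534]
 [ 0.15267086 -0.00850841 -0.98824046]]
side 348.3549761172922 [ 0.33614712 -0.56921341  0.6172593 ] [[ 0.92013178 -0.3913295  -0.01478971]
 [-0.25951794 -0.58105044 -0.77138241]
 [ 0.29327112  0.71361166 -0.6362    ]]
```

View pics/t0.png

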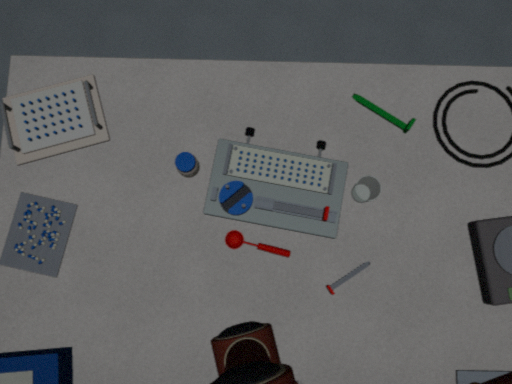

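View pics/s0.png

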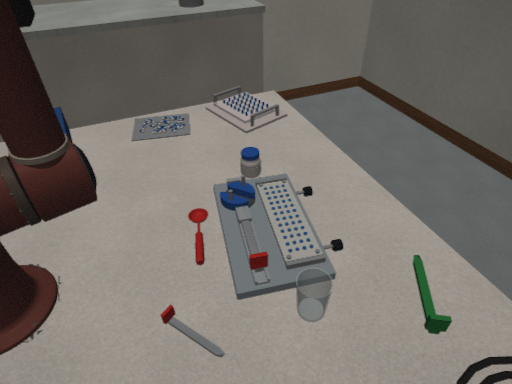

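Run:
```python
from h import *
crop('t0',195,120,355,245,5,'t0c'); crop('s0',190,160,350,300,5,'s0c')
```

```text
(no output)
```

View pics/t0c.png

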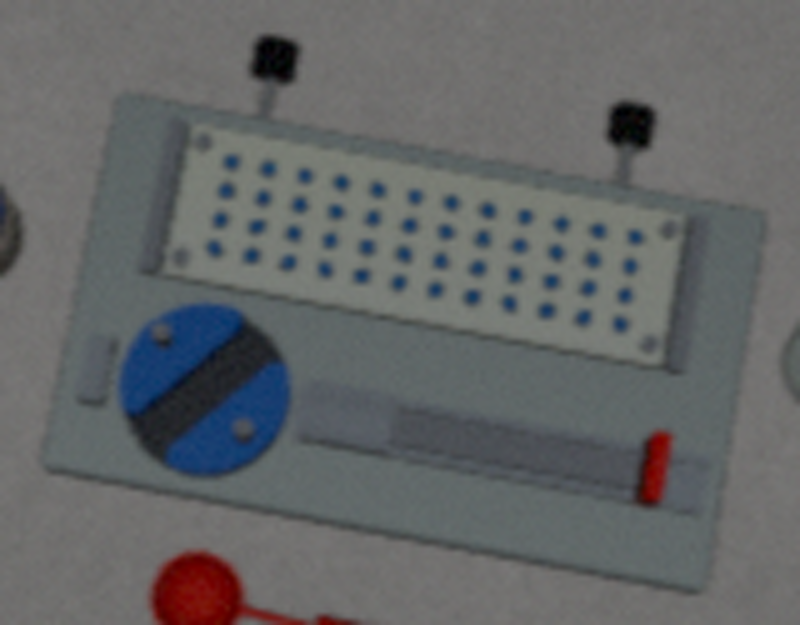

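View pics/s0c.png

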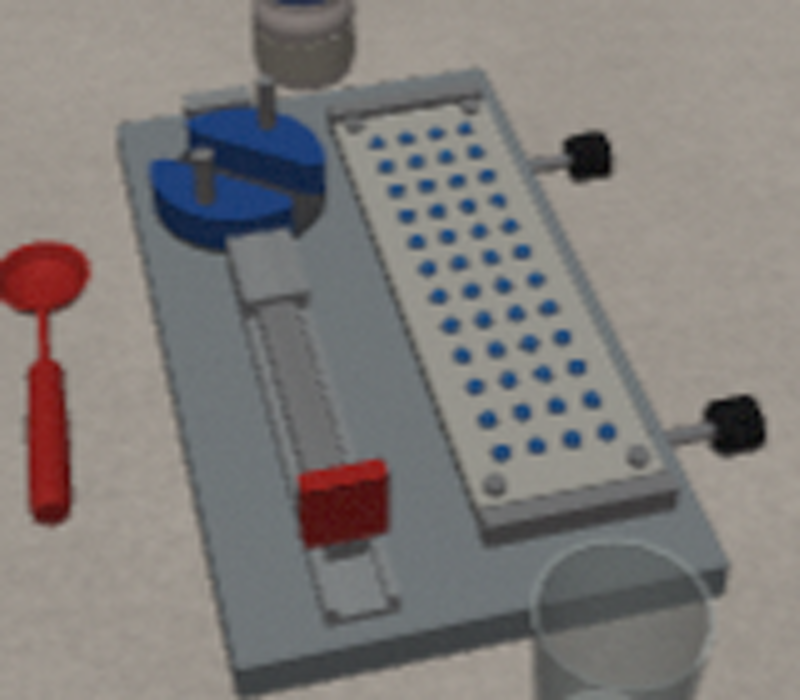

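Run:
```python
from h import *
f=lambda p,z,c='top':ray(c,*( (195+p[0]/5-.4,120+p[1]/5-.4) if c=='top' else (190+p[0]/5-.4,160+p[1]/5-.4)),z)
C=[f(p,.03) for p in [(120,93),(766,211),(703,590),(45,468)]]
for c in C: print(c)
print('sides',[np.linalg.norm(C[i]-C[i-1]) for i in range(4)])
ctr=sum(C)/4
ey=(C[0]-C[1]+C[3]-C[2])[:2]; ey/=np.linalg.norm(ey); ex=np.array([ey[1],-ey[0]])
print('ctr',ctr,'ex',ex,'ey',ey,'yaw',np.degrees(np.arctan2(ex[1],ex[0])))
def W(x,y,z):
    return np.r_[ctr[:2]+ex*x+ey*y,z]
def L(p): d=p[:2]-ctr[:2]; return np.round([d@ex*1000,d@ey*1000],1)
for n,p,z in [('hub',(205,389),.054),('peg1',(162,331),.084),('peg2',(244,427),.084),('slotA',(262,343),.054),('slotB',(152,437),.054),('tabtop mid front',(660,434),.082),('tab botend',(652,502),.082),('guide NE',(392,402),.052),('guideSE',(386,447),.052),('jar',(-10,240),.075)]:
    q=f(p,z); print(n,q,L(q))
for n,p,z in [('peg far top',(265,85),.084),('peg near top',(203,155),.084),('tab top L',(300,477),.082),('tab top R',(387,465),.082),('tab bot L',(307,545),.045),('tab botR',(388,530),.045),('guide tl edge L',(243,310),.052),('guide R',(307,296),.052),('deck BL',(238,668),.03),('deck BR',(727,568),.03),('deck TL',(120,123),.03),('deck TR',(485,70),.03),('bk',(540,610),.09)]:
    q=f(p,z,'side'); print(n,q,L(q))
for n,p in [('hub',(-50,100,.054)),('guide',(-50,0,.052))]: print(n,W(p[0]/1e3,p[1]/1e3,p[2]))
for uv in [(243,238),(288,253),(187,160),(375,185),(361,196)]: q=ray('top',*uv,.01); print(uv,q,L(q))
```

```text
[0.70659579 0.14410026 0.03      ]
[ 0.64866451 -0.20797126  0.03      ]
[ 0.44314992 -0.17284714  0.03      ]
[0.50066713 0.1768587  0.03      ]
sides [np.float64(0.20851793051242493), np.float64(0.35680581198007477), np.float64(0.20849448713065122), np.float64(0.35440429363187614)]
ctr [ 0.57476934 -0.01496486  0.03      ] ex [ 0.98673705 -0.16232683] ey [0.16232683 0.98673705] yaw -9.341979789045213
hub [0.54145397 0.09195447 0.054     ] [-50.2 100.1]
peg1 [0.56679795 0.11329662 0.084     ] [-28.7 125.3]
peg2 [0.51814401 0.07001414 0.084     ] [-69.7  74.7]
slotA [0.56648703 0.06272432 0.054     ] [-20.8  75.3]
slotB [0.51558204 0.11886939 0.054     ] [-80.1 122.5]
tabtop mid front [ 0.51924405 -0.14249541  0.082     ] [ -34.1 -134.9]
tab botend [ 0.48431978 -0.13836465  0.082     ] [ -69.2 -136.4]
guide NE [ 0.5369237  -0.00616572  0.052     ] [-38.8   2.5]
guideSE [ 0.5131133  -0.00341187  0.052     ] [-62.7   1.4]
jar [0.61423531 0.20463064 0.075     ] [  3.3 223.1]
peg far top [0.56635488 0.10499814 0.084     ] [-27.8 117. ]
peg near top [0.5187477  0.06447796 0.084     ] [-68
[... 387 characters left out ...]
-6.8]
deck BL [ 0.44431992 -0.17870153  0.03      ] [-102.1 -182.7]
deck BR [ 0.64567884 -0.21444777  0.03      ] [ 102.4 -185.3]
deck TL [0.50484925 0.1734432  0.03      ] [-99.6 174.6]
deck TR [0.70845311 0.1354356  0.03      ] [107.5 170.1]
bk [ 0.54209849 -0.23950714  0.09      ] [   4.2 -226.9]
hub [0.54166517 0.09182518 0.054     ]
guide [ 0.52543249 -0.00684852  0.052     ]
(243, 238) [0.43822432 0.07125396 0.01      ] [-148.7   62.9]
(288, 253) [ 0.40076861 -0.04981778  0.01      ] [-166.   -62.6]
(187, 160) [0.64844093 0.23050377 0.01      ] [ 32.8 254.2]
(375, 185) [ 0.5899129  -0.28590184  0.01      ] [  58.9 -264.9]
(361, 196) [ 0.55867864 -0.24711172  0.01      ] [  21.8 -231.7]
```

```bash
cat >> h.py <<'E'
from scipy.spatial.transform import Rotation as Ro
ctr=np.array([.5747,-.0165]);yaw=np.radians(-9.3)
ex=np.array([np.cos(yaw),np.sin(yaw)]);ey=np.array([-ex[1],ex[0]])
def W(x,y,z): return np.r_[ctr+ex*x/1e3+ey*y/1e3,z/1e3]
def L(p): d=np.array(p)[:2]-ctr; return np.round([d@ex*1000,d@ey*1000,p[2]*1000],1)
def go(x,y,z):
    s=manip.state();q=s['tool_rot'];R=Ro.from_quat([q[1],q[2],q[3],q[0]]).as_matrix()
    print('t',s['time'],'local',L(s['tool_pos']),'F',s['contact_force'].round(1),'units to go',((W(x,y,z)-s['tool_pos'])/.05).round(2),'tool y',R[:,1].round(3),'toolz az',np.degrees(np.arctan2(R[1,2],R[0,2])).round(1))
E
python3 -c "
from h import *
go(-80,40,120)"
```

```text
t 0.1 local [-243.9 -609.2  230.2] F [0.3 0.5 0.2] units to go [ 5.33 12.28 -2.2 ] tool y [-0.001  0.002 -1.   ] toolz az -67.8
```

```bash
python3 -m jog '{"offset":[[0.35,0.8,0],[0.35,0.8,0],[0.35,0.8,0],[0.35,0.8,0],[0.35,0.8,0],[0.35,0.8,0],[0.35,0.8,0],[0.35,0.8,0],[0.35,0.8,0],[0.35,0.8,0],[0.35,0.8,0],[0.35,0.8,0]],"angular":[[0,0,-0.44],[0,0,-0.44],[0,0,-0.44],[0,0,-0.44],[0,0,-0.44],[0,0,-0.44],[0,0,-0.44],[0,0,-0.44],[0,0,-0.44],[0,0,-0.44],[0,0,-0.44],[0,0,-0.44]],"jaw":[0,0,0,0,0,0,0,0,0,0,0,0]}'; python3 -c "
from h import *
go(-80,40,120)"
```

```text
time: 1.3
tool_pos: [0.4459, -0.097, 0.231]
tool_rot: [0.059, -0.059, -0.705, 0.705]
contact_force: [-0.1, -0.1, -0.1]
gripper_width: 0.001
t 1.3 local [-114.1 -100.2  231. ] F [-0.1 -0.1 -0.1] units to go [ 1.13  2.66 -2.22] tool y [-0. -0. -1.] toolz az -99.6
```

```bash
python3 -m jog '{"offset":[[0.28,0.65,0],[0.28,0.65,0],[0.28,0.65,0],[0.29,0.65,0],[0,0,-0.7],[0,0,-0.7],[0,0,-0.7],[0,0,-0.6],[0,0,-0.6],[0,0,0],[0,0,0]],"angular":[[0,0,0],[0,0,0],[0,0,0],[0,0,0],[0,0,0],[0,0,0],[0,0,0],[0,0,0],[0,0,0],[0,0,0],[0,0,0]],"jaw":[0,0,0,0,0,0,0,0,0,0,0]}'; python3 -c "
from h import *
go(-80,40,66)
snap('top','t1');snap('side','s1');crop('t1',195,120,355,245,5,'t1c'); crop('s1',190,160,350,300,5,'s1c')"
```

```text
time: 2.4
tool_pos: [0.5018, 0.0312, 0.0661]
tool_rot: [-0.059, 0.058, 0.705, -0.705]
contact_force: [0.2, -0.5, 0.1]
gripper_width: 0.001
t 2.4 local [-79.6  35.3  66.1] F [ 0.2 -0.5  0.1] units to go [ 0.01  0.09 -0.  ] tool y [-0.001  0.    -1.   ] toolz az -99.5
```

View pics/s1c.png

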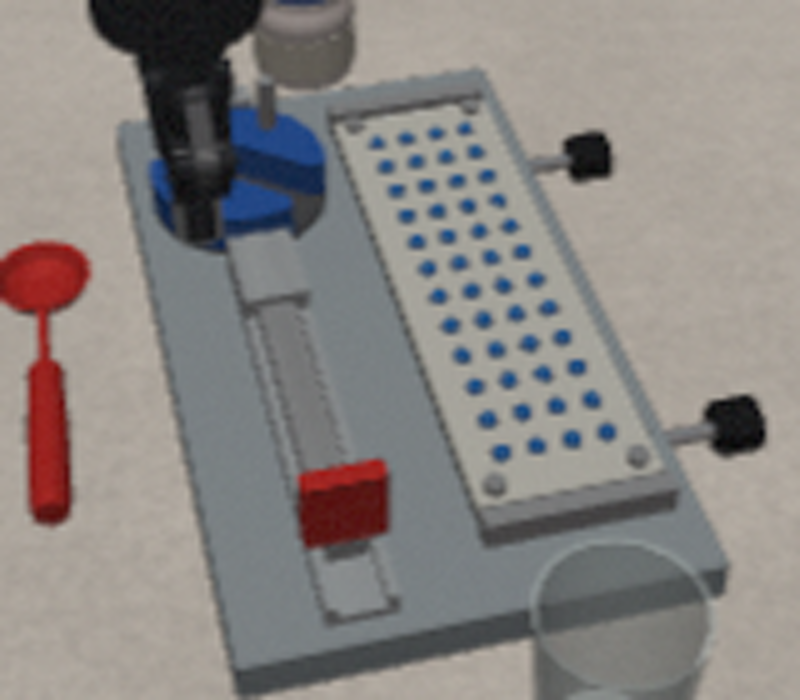

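View pics/t1c.png

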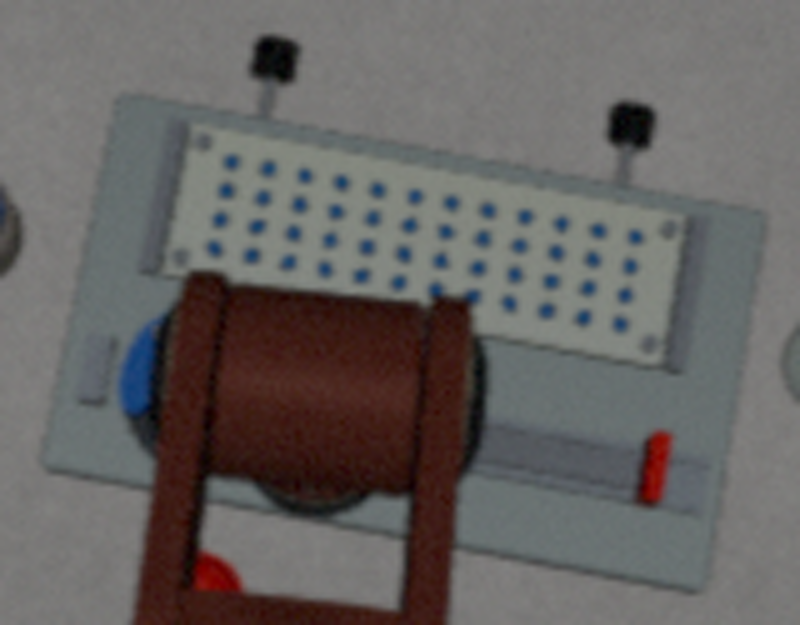

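```bash
python3 -m jog '{"offset":[[0.03,0.2,0],[0.03,0.2,0]],"angular":[[0,0,0],[0,0,0]],"jaw":[0,0]}';python3 -m jog '{"offset":[[0.016,0.1,0]],"angular":[[0,0,0]],"jaw":[0]}';python3 -m jog '{"offset":[[0.016,0.1,0]],"angular":[[0,0,0]],"jaw":[0]}';python3 -m jog '{"offset":[[0.016,0.1,0]],"angular":[[0,0,0]],"jaw":[0]}'; python3 -c "
from h import *
go(-80,80,66)"
```

```text
time: 2.7
tool_pos: [0.5066, 0.0518, 0.0681]
tool_rot: [-0.058, 0.06, 0.705, -0.705]
contact_force: [0.3, 0.7, -0.4]
gripper_width: -0.002
time: 2.8
tool_pos: [0.5063, 0.056, 0.0674]
tool_rot: [0.058, -0.058, -0.703, 0.706]
contact_force: [-6.4, -9.6, 5.5]
gripper_width: 0.004
time: 2.9
tool_pos: [0.5046, 0.0591, 0.0667]
tool_rot: [0.06, -0.055, -0.702, 0.708]
contact_force: [-16.5, -16.8, 12.4]
gripper_width: -0.004
time: 3.0
tool_pos: [0.5026, 0.0627, 0.0664]
tool_rot: [0.063, -0.052, -0.7, 0.709]
contact_force: [-28.5, -19.6, 22.2]
gripper_width: -0.0
t 3.0 local [-84.   66.5  66.4] F [-28.5 -19.6  22.2] units to go [ 0.12  0.25 -0.01] tool y [-0.016 -0.011 -1.   ] toolz az -99.3
```

```bash
python3 -m jog '{"offset":[[-0.03,-0.2,0],[-0.06,-0.4,0],[0,0,0],[0,0,0]],"angular":[[0,0,0],[0,0,0],[0,0,0],[0,0,0]],"jaw":[0,0,0,0]}'; python3 -c "
from h import *
go(-70,40,66)
snap('side','s2');snap('top','t2'); crop('s2',200,150,280,220,9,'s2c');crop('t2',195,120,355,245,5,'t2c')"
```

```text
time: 3.4
tool_pos: [0.5035, 0.0367, 0.0667]
tool_rot: [-0.059, 0.059, 0.705, -0.704]
contact_force: [-0.2, 0.1, -0.1]
gripper_width: 0.001
t 3.4 local [-78.9  41.   66.7] F [-0.2  0.1 -0.1] units to go [ 0.17 -0.05 -0.01] tool y [ 0.001  0.    -1.   ] toolz az -99.5
```

View pics/s2c.png

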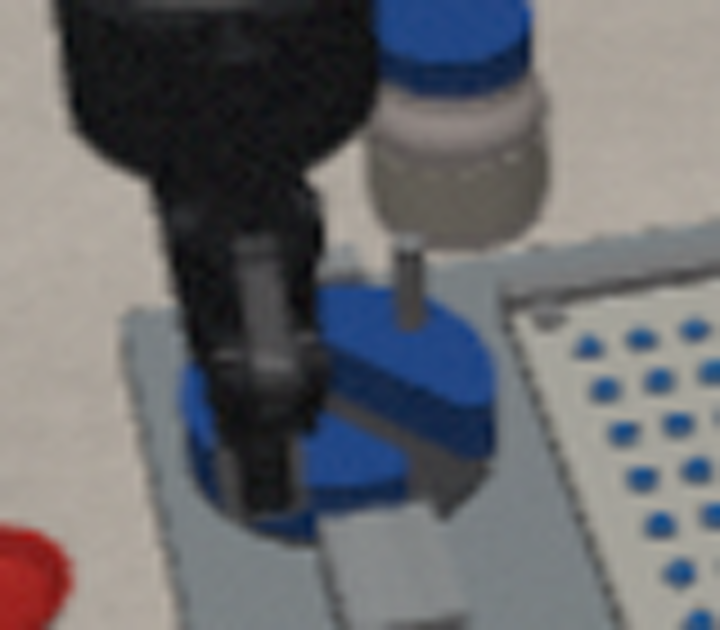

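```bash
python3 -m jog '{"offset":[[0.2,-0.07,0],[0.0,0,-0.02],[0,0,0]],"angular":[[0,0,0],[0,0,0],[0,0,0]],"jaw":[0,0,0]}';  python3 -m jog '{"offset":[[0.025,0.15,0],[0.016,0.1,0]],"angular":[[0,0,0],[0,0,0]],"jaw":[0,0]}';python3 -m jog '{"offset":[[0.008,0.05,0]],"angular":[[0,0,0]],"jaw":[0]}';python3 -m jog '{"offset":[[0.008,0.05,0]],"angular":[[0,0,0]],"jaw":[0]}'; python3 -m jog '{"offset":[[0.008,0.05,0]],"angular":[[0,0,0]],"jaw":[0]}';python3 -c "
from h import *
go(-80,80,66)"
```

```text
time: 3.8
tool_pos: [0.5135, 0.0328, 0.0652]
tool_rot: [-0.059, 0.059, 0.705, -0.705]
contact_force: [-0.5, -0.1, 0.6]
gripper_width: -0.002
time: 4.0
tool_pos: [0.5152, 0.0458, 0.0652]
tool_rot: [-0.059, 0.059, 0.705, -0.705]
contact_force: [-0.3, 0.1, 0.7]
gripper_width: 0.001
time: 4.1
tool_pos: [0.5156, 0.0484, 0.0653]
tool_rot: [-0.058, 0.058, 0.705, -0.705]
contact_force: [0.3, 0.0, -0.4]
gripper_width: -0.002
time: 4.2
tool_pos: [0.516, 0.0507, 0.0653]
tool_rot: [0.058, -0.058, -0.705, 0.705]
contact_force: [-0.1, 0.1, -0.1]
gripper_width: 0.001
time: 4.3
tool_pos: [0.5164, 0.053, 0.0653]
tool_rot: [0.059, -0.059, -0.705, 0.705]
contact_force: [0.2, -0.1, -0.2]
gripper_width: 0.002
t 4.3 local [-68.8  59.2  65.3] F [ 0.2 -0.1 -0.2] units to go [-0.15  0.45  0.01] tool y [ 0. -0. -1.] toolz az -99.5
```

```bash
for i in 1 2 3 4; do python3 -m jog '{"offset":[[0.008,0.06,0]],"angular":[[0,0,0]],"jaw":[0]}' | grep -v -e rot -e grip; done; python3 -c "
from h import *
go(-80,80,66)"
```

```text
time: 4.4
tool_pos: [0.5168, 0.0559, 0.0653]
contact_force: [0.3, -0.0, 0.1]
time: 4.5
tool_pos: [0.5163, 0.0575, 0.0652]
contact_force: [-6.7, -8.6, 4.1]
time: 4.6
tool_pos: [0.5155, 0.0596, 0.065]
contact_force: [-10.4, -10.8, 5.9]
time: 4.7
tool_pos: [0.5154, 0.0627, 0.0645]
contact_force: [-7.0, -8.4, 3.1]
t 4.7 local [-71.4  68.5  64.5] F [-7.  -8.4  3.1] units to go [-0.13  0.25  0.03] tool y [-0.008 -0.005 -1.   ] toolz az -99.5
```

```bash
for i in 1 2 3; do python3 -m jog '{"offset":[[-0.02,0.06,0]],"angular":[[0,0,0]],"jaw":[0]}' | grep -v -e rot -e grip; done; python3 -c "
from h import *
go(-80,80,66)
snap('side','s3'); crop('s3',200,150,280,220,9,'s3c')"
```

```text
time: 4.8
tool_pos: [0.5146, 0.066, 0.0643]
contact_force: [-5.5, -7.0, 1.4]
time: 4.9
tool_pos: [0.5136, 0.0693, 0.0642]
contact_force: [-5.3, -5.9, 1.3]
time: 5.0
tool_pos: [0.513, 0.0726, 0.0643]
contact_force: [-3.3, -5.3, 0.1]
t 5.0 local [-75.3  77.9  64.3] F [-3.3 -5.3  0.1] units to go [-0.09  0.06  0.03] tool y [-0.005 -0.003 -1.   ] toolz az -99.5
```

View pics/s3c.png

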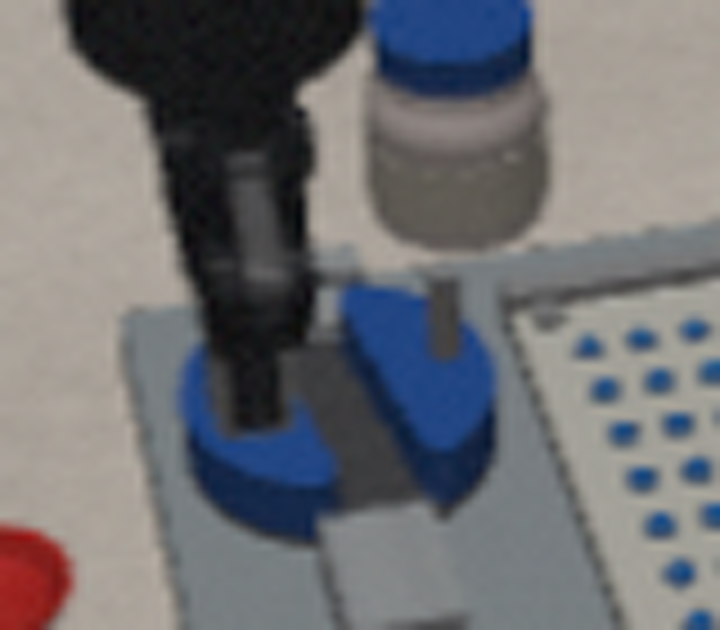

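```bash
python3 -c "
from h import *
for u,v in [(243.0,177),(249.3,181)]: print(L(ray('side',u-.4,v-.4,.084)))
for th in (51,25,20,15,10,5,0,-5):
    a=np.radians(th);p=W(-50+33*np.cos(a),100+33*np.sin(a),84);print(th,proj('side',p)[0])
"
```

```text
[-27.9 118.6  84. ]
[-15.9  98.1  84. ]
51 [241.52540455 175.07333861]
25 [245.96005444 177.18102107]
20 [246.60212714 177.72455466]
15 [247.16284232 178.3046223 ]
10 [247.63757707 178.9172266 ]
5 [248.02225381 179.55808587]
0 [248.31338382 180.22265495]
-5 [248.50810938 180.90614938]
```

```bash
for i in 1 2 ; do python3 -m jog '{"offset":[[-0.01,0.035,0]],"angular":[[0,0,0]],"jaw":[0]}' | grep -v -e rot -e grip; done; python3 -c "
from h import *
go(-80,80,66)
snap('side','s4'); crop('s4',200,150,280,220,9,'s4c')"
```

```text
time: 5.15
tool_pos: [0.5128, 0.0745, 0.0643]
contact_force: [-2.9, -4.8, -0.1]
time: 5.25
tool_pos: [0.5126, 0.0764, 0.0644]
contact_force: [-1.9, -4.9, -1.0]
t 5.25 local [-76.3  81.6  64.4] F [-1.9 -4.9 -1. ] units to go [-0.08 -0.02  0.03] tool y [-0.003 -0.002 -1.   ] toolz az -99.5
```

View pics/s4c.png

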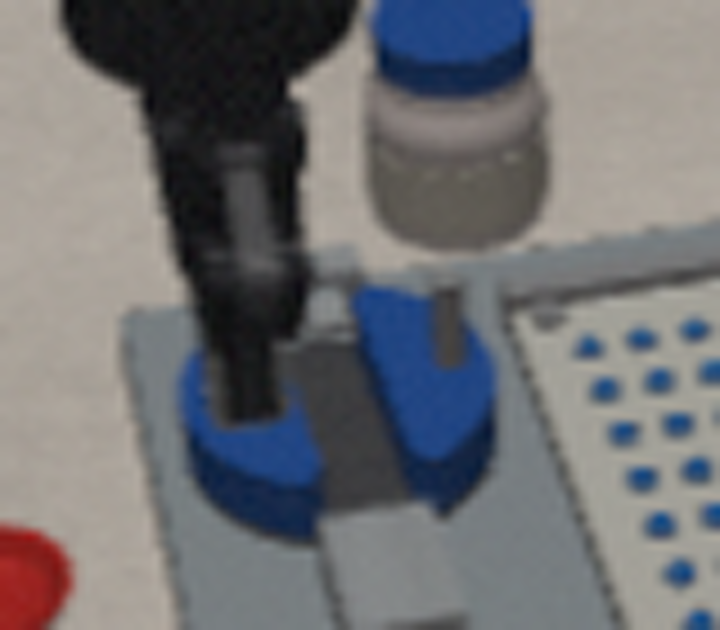

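```bash
python3 -m jog '{"offset":[[-0.05,-0.3,0],[0,0,0.9],[0.0,-0.8,0.3],[0,-0.9,0],[0,-0.9,0],[0,-0.9,0],[0,-0.9,0],[0,-0.5,0],[0,0,0]],"angular":[[0,0,0],[0,0,0],[0,0,0],[0,0,0],[0,0,0],[0,0,0],[0,0,0],[0,0,0],[0,0,0]],"jaw":[0,0,0,0,0,0,0,0,0]}'; python3 -c "
from h import *
go(-50,-175,120)
snap('top','t5');snap('side','s5'); crop('s5',200,150,280,220,9,'s5c');crop('t5',200,165,300,240,8,'t5c')"
```

```text
time: 6.2
tool_pos: [0.5117, -0.1866, 0.1262]
tool_rot: [0.06, -0.061, -0.704, 0.705]
contact_force: [-0.5, 0.2, -0.3]
gripper_width: -0.001
t 6.2 local [ -34.7 -178.1  126.2] F [-0.5  0.2 -0.3] units to go [-0.29  0.11 -0.12] tool y [ 0.002 -0.001 -1.   ] toolz az -99.8
```

View pics/t5c.png

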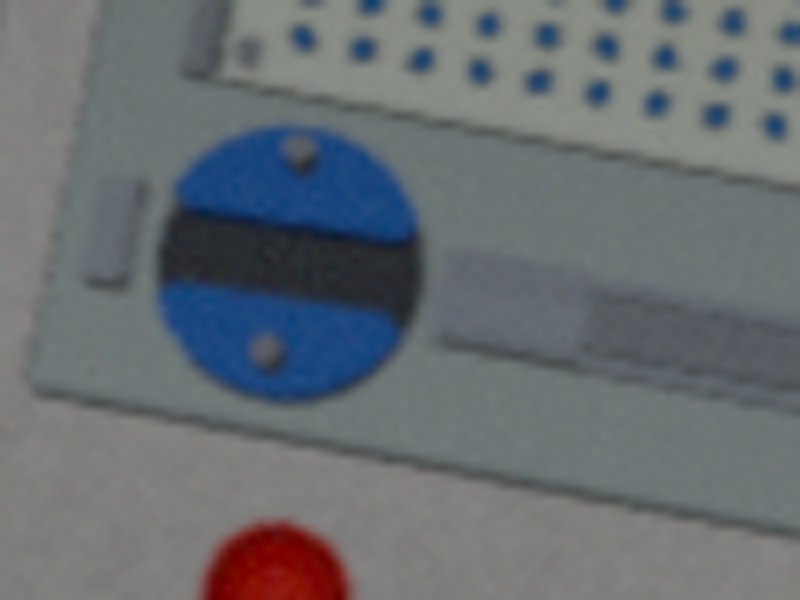

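View pics/s5c.png

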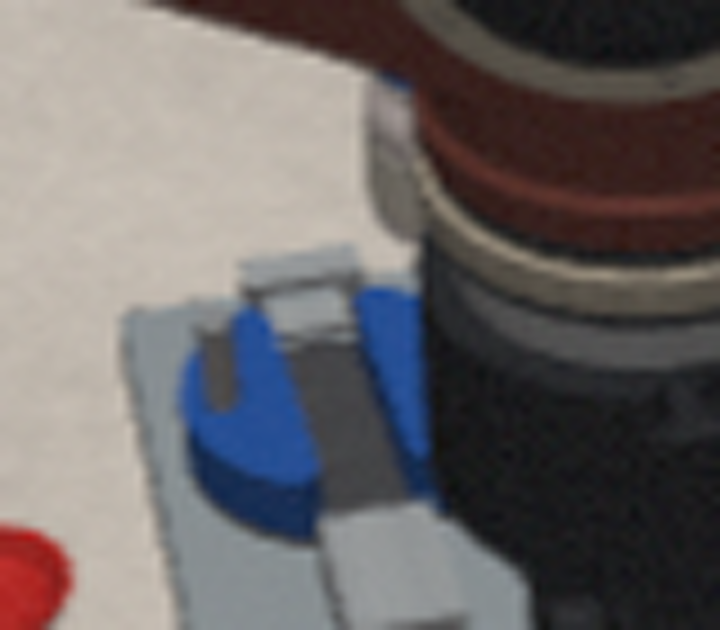

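```bash
python3 -c "
from h import *
f=lambda u,v:ray('top',200+u/8-.4,165+v/8-.4,.084)
a,b=f(301,149),f(267,349);d=L(a)-L(b);print(L(a),L(b),np.degrees(np.arctan2(d[1],d[0])))
g=lambda u,v,z:ray('top',200+u/8-.4,165+v/8-.4,z)
for p,q in [((180,205),(415,242)),((165,280),(405,322))]:
    d=L(g(*p,.054))-L(g(*q,.054));print(np.degrees(np.arctan2(-d[0],d[1])))
d=L(g(35,390,.03))-L(g(800,535,.03));print(np.degrees(np.arctan2(-d[0],d[1])))
"
```

```text
[-17.4 102.3  84. ] [-82.7 100.8  84. ] 1.3159044048871
1.466920869919388
0.5032122261169535
-0.2664900760584061
```

```bash
python3 -m jog '{"offset":[[-0.29,0.11,0],[0,0,-0.5],[0,0,-0.5],[0,0,-0.38],[0,0,0]],"angular":[[0,0,0],[0,0,0],[0,0,0],[0,0,0],[0,0,0]],"jaw":[0,0,0,0,0]}'; python3 -c "
from h import *
go(-50,-150,57)
snap('side','s6'); crop('s6',200,180,300,280,7,'s6c')"
```

```text
time: 6.8
tool_pos: [0.4948, -0.1749, 0.0532]
tool_rot: [-0.06, 0.056, 0.706, -0.704]
contact_force: [-0.9, -0.3, -0.0]
gripper_width: -0.001
t 6.8 local [ -53.3 -169.2   53.2] F [-0.9 -0.3 -0. ] units to go [0.13 0.37 0.08] tool y [-0.005  0.003 -1.   ] toolz az -99.4
```

View pics/s6c.png

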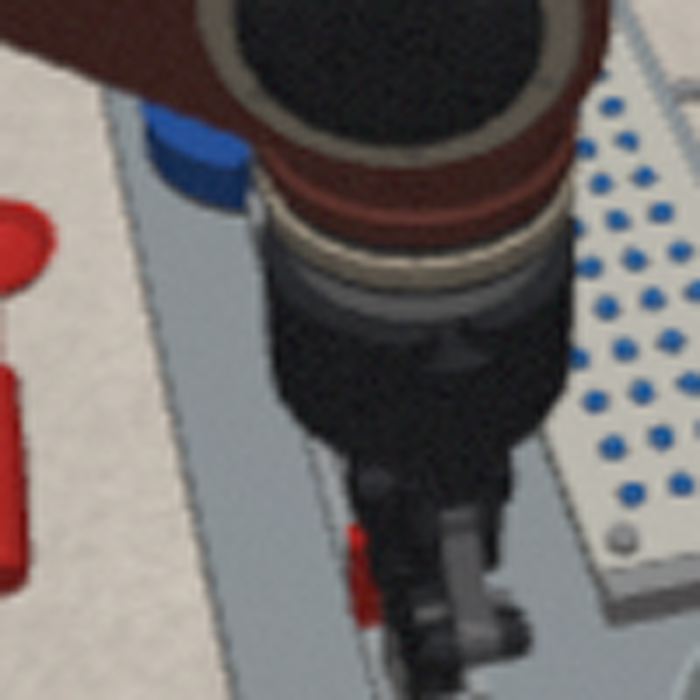

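```bash
python3 -m jog '{"offset":[[0.06,0.0,0.08],[0.016,0.1,0],[0.016,0.1,0],[0.016,0.1,0],[0.016,0.1,0],[0.016,0.1,0]],"angular":[[0,0,0],[0,0,0],[0,0,0],[0,0,0],[0,0,0],[0,0,0]],"jaw":[0,0,0,0,0,0]}';for i in 1 2 3; do python3 -m jog '{"offset":[[0.016,0.1,0],[0.016,0.1,0]],"angular":[[0,0,0],[0,0,0]],"jaw":[0,0]}'|grep -v -e rot -e grip; done; python3 -c "
from h import *
go(-50,-25,57)"
```

```text
time: 7.45
tool_pos: [0.5046, -0.1527, 0.0611]
tool_rot: [0.058, -0.059, -0.704, 0.705]
contact_force: [0.3, -3.9, 3.6]
gripper_width: -0.001
time: 7.65
tool_pos: [0.5062, -0.1427, 0.0611]
contact_force: [-0.7, -5.1, 4.1]
time: 7.85
tool_pos: [0.5078, -0.1327, 0.0611]
contact_force: [-1.1, -5.2, 4.5]
time: 8.05
tool_pos: [0.5094, -0.1226, 0.0611]
contact_force: [-1.5, -4.4, 4.9]
t 8.05 local [ -47.3 -115.3   61.1] F [-1.5 -4.4  4.9] units to go [ 0.24  1.79 -0.08] tool y [ 0.001 -0.002 -1.   ] toolz az -99.5
```

```bash
for i in 1 2 3; do python3 -m jog '{"offset":[[0.014,0.1,0],[0.014,0.1,0],[0.014,0.1,0],[0.014,0.1,0]],"angular":[[0,0,0],[0,0,0],[0,0,0],[0,0,0]],"jaw":[0,0,0,0]}'|grep -v -e rot -e grip; done; python3 -c "
from h import *
go(-50,-25,57)
snap('top','t7');snap('side','s7'); crop('t7',195,120,355,245,5,'t7c')"
```

```text
time: 8.45
tool_pos: [0.5122, -0.1026, 0.0611]
contact_force: [-1.4, -5.1, 5.2]
time: 8.85
tool_pos: [0.515, -0.0826, 0.0611]
contact_force: [-0.9, -5.6, 4.7]
time: 9.25
tool_pos: [0.5181, -0.0628, 0.0612]
contact_force: [0.7, -5.9, 4.1]
t 9.25 local [-48.4 -54.8  61.2] F [ 0.7 -5.9  4.1] units to go [ 0.06  0.59 -0.08] tool y [ 0.002 -0.002 -1.   ] toolz az -99.5
```

View pics/t7c.png

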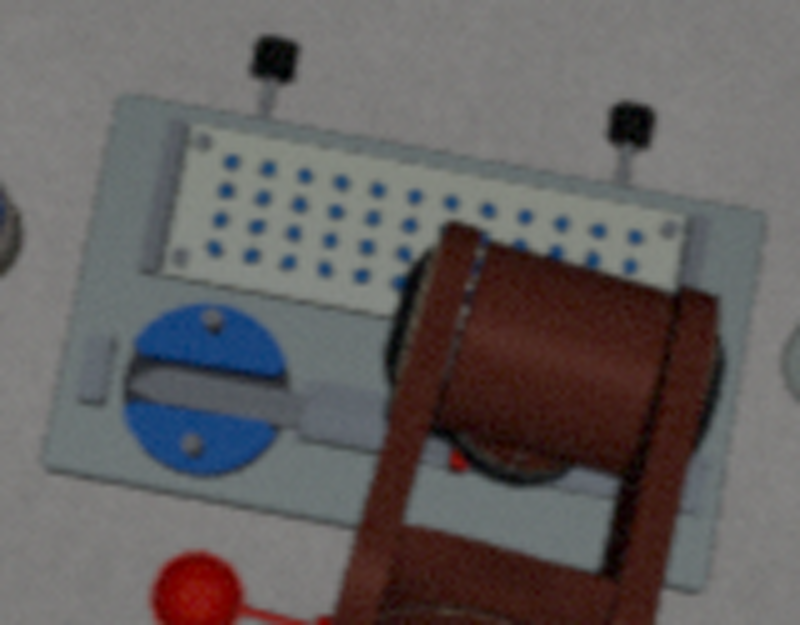

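View pics/s7.png

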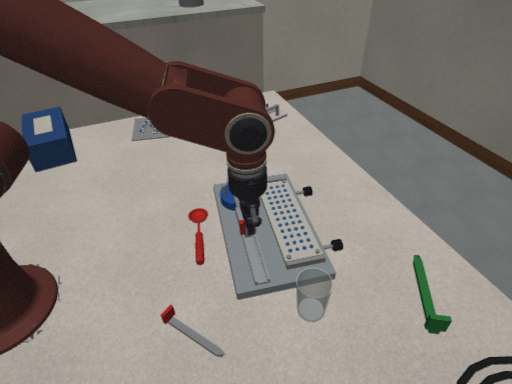

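The bar is through the slot, tip about level with the disc's far edge (crop 130,382). I'll continue to the stop.

```bash
python3 -m jog '{"offset":[[0.014,0.1,0],[0.014,0.1,0],[0.014,0.1,0],[0.014,0.1,0]],"angular":[[0,0,0],[0,0,0],[0,0,0],[0,0,0]],"jaw":[0,0,0,0]}'|grep -v -e rot -e grip; for i in 1 2 3 4 5 6 7 8; do python3 -m jog '{"offset":[[0.008,0.05,0]],"angular":[[0,0,0]],"jaw":[0]}'|grep -v -e rot -e grip; done; python3 -c "
from h import *
go(-50,-25,57)"
```

```text
time: 9.75
tool_pos: [0.5207, -0.043, 0.0609]
contact_force: [0.9, -6.9, 4.1]
time: 9.85
tool_pos: [0.5211, -0.0403, 0.0609]
contact_force: [-0.0, -5.7, 4.5]
time: 9.95
tool_pos: [0.5215, -0.038, 0.061]
contact_force: [0.9, -7.1, 3.7]
time: 10.05
tool_pos: [0.5219, -0.0356, 0.061]
contact_force: [0.9, -6.1, 5.0]
time: 10.15
tool_pos: [0.5223, -0.0331, 0.061]
contact_force: [0.8, -7.6, 5.3]
time: 10.25
tool_pos: [0.5228, -0.0306, 0.0611]
contact_force: [0.2, -6.4, 5.0]
time: 10.35
tool_pos: [0.523, -0.0301, 0.0613]
contact_force: [-2.4, -19.1, 5.6]
time: 10.45
tool_pos: [0.523, -0.0299, 0.0613]
contact_force: [-3.7, -27.6, 5.9]
time: 10.55
tool_pos: [0.5231, -0.0299, 0.0614]
contact_force: [-5.7, -37.4, 7.7]
t 10.55 local [-48.7 -21.5  61.4] F [ -5.7 -37.4   7.7] units to go [-0.04 -0.06 -0.09] tool y [-0.001 -0.018 -1.   ] toolz az -99.4
```

```bash
python3 -m jog '{"offset":[[-0.03,-0.2,0],[-0.06,-0.4,0],[-0.06,-0.4,0],[0,0,0.8],[0,0,0.8],[0,0,0.8],[-0.2,-0.8,0.2],[-0.2,-0.9,0],[-0.2,-0.9,0],[-0.2,-0.9,0],[-0.2,-0.9,0],[0,0,0]],"angular":[[0,0,0],[0,0,0],[0,0,0],[0,0,0],[0,0,0],[0,0,0],[0,0,0],[0,0,0],[0,0,0],[0,0,0],[0,0,0],[0,0,0]],"jaw":[0,0,0,0,0,0,0,0,0,0,0,0]}'; python3 -c "
from h import *
go(-50,-25,57)
snap('top','t8');snap('side','s8'); crop('t8',195,120,355,245,5,'t8c');crop('s8',190,160,350,300,5,'s8c')"
```

```text
time: 11.75
tool_pos: [0.464, -0.2952, 0.189]
tool_rot: [-0.061, 0.06, 0.705, -0.704]
contact_force: [1.1, 0.9, -0.6]
gripper_width: 0.002
t 11.75 local [ -64.2 -292.9  189. ] F [ 1.1  0.9 -0.6] units to go [ 1.15  5.24 -2.64] tool y [-0.001  0.002 -1.   ] toolz az -99.8
```

View pics/t8c.png

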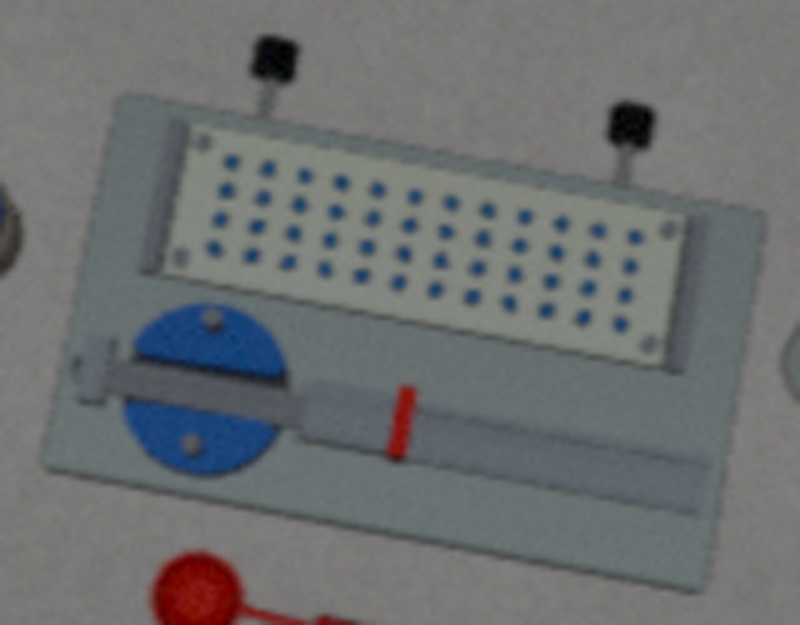

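View pics/s8c.png

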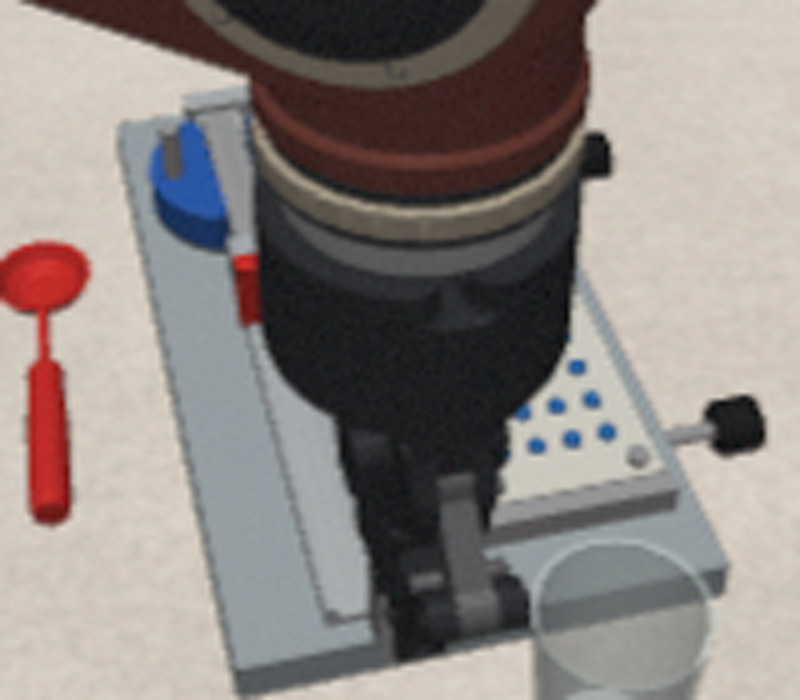

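View pics/t8.png

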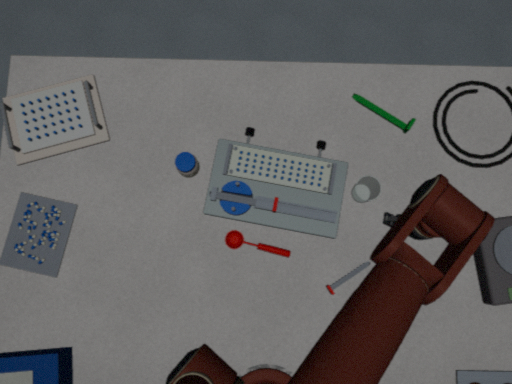

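```bash
python3 -c "
from h import *
for p in [(72,372)]: print(L(ray('top',195+p[0]/5-.4,120+p[1]/5-.4,.044)))
for p in [(412,388),(404,460),(402,386),(390,457)]: print(L(ray('top',195+p[0]/5-.4,120+p[1]/5-.4,.082)))
manip.job_done()"
```

```text
[-52.9 173.2  44. ]
[-34.1  -4.4  82. ]
[-71.3  -7.   82. ]
[-34.    0.8  82. ]
[-71.1   0.3  82. ]
the job is handed in; nothing more can be done
```

I turned the disc clockwise by its near peg from about 51° to about 1° (0.02 rad) off the bar's line. Then I pushed the bar by its red tab through the slot until it stopped hard, with contact force rising to about 37 N at the tool. After that I backed the arm clear and handed the job in at about 12 s.

Last checks, in the filler's frame:

| Check | Measured | Expected when home |
|---|---|---|
| Bar nose, y | +173 mm | +172 mm |
| Tab front face, y | 0 to +1 mm | 0 mm (against the guide) |
| Tab back face, y | about -4 to -7 mm | -10 mm |

- **Tab back face:** this reading disagrees by 3 to 6 mm. I put that down to a blurred edge, because the nose, the front face and the hard stop all agree.
- **First peg push:** my first attempt caught the peg badly and met about 40 N at the fingers, so I backed off, shifted sideways and pushed again. I saw no sign in the pictures that it moved anything.
- **Loose things:** the beaker, jar and scoop look unmoved in the final pictures.

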